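# Load the swivel-plate sample reader

## Robot

A 6-joint arm with a two-finger parallel gripper is mounted at the origin on the work surface. World frame = base frame: x ahead of the robot, y to its left, z up, the work surface at z = 0. Lengths are in m, angles in rad, forces in N, time in s.
With the tool pointing down it reaches from about 0.25 to 0.775 m from the base axis. Payload 8.9 kg.
Tool frame: the origin (TCP) lies on the centre line of the jaws, within the pads' length; the fingertips stand env.tips_ahead ahead of it and the grasp point (between the pads) lies 5 mm behind it (env.tips_ahead is the distance from the TCP to the fingertips, in m); z points along the fingers, y is the line along which they close (so a half turn about z gives the same grasp; the last joint's range is limited). The gripper opens to 85 mm and grips with 20 to 120 N. Pads are 22 mm wide; open, the fingers measure 114 mm over their backs; the gripper's body (76 mm by 85 mm) begins 54 mm behind the grasp point. The pads swing forward as they close: fully open they stand 13 mm farther back than shut.
Start: joints at [-1.401, 0.291, -0.153, 1.127, 0, 1.431], TCP at [0.16, -0.5, 0.245] pointing down, gripper open.
Joint ranges: [-2.52, 2.52], [-0.91, 1.74], [-1.3, 1.37], [-1.96, 2.02], [-1.52, 1.47], [-3.14, 3.14]. Speed limits (rad/s): [2.22, 2.22, 2.79, 3.14, 3.14, 3.14].

## Interface

Orientations are given as [roll, pitch, yaw] about the fixed x, y, z axes, in that order (R = Rz(yaw) Ry(pitch) Rx(roll)).
In Python, from bench import state, cams, finish_job, spot_in, mark_of, env gives the robot as it stands. The module is installed in compiled form; this text tells all that it offers.
- The arm moves only by the tool jog_arm, never from a script. Its argument "series" is a list of rows, each a list of 4 numbers: the shift along the world's x, y, z in mm, then the turn about the world's z in degrees. In form: [[x, y, z, yaw], ...]. A call has 1 to 10 rows; each row shifts and turns the commanded pose from where the row before left it; what a row does not reach is not made up. A row lasts 1/12 s, in which the tool goes at most 41.7 mm and 7.16 degrees, less where a joint would pass 70% of its speed; a pose out of reach is approached as far as the arm can. A call with a gripper value outside its range is refused whole. "jaw" is the opening, from -1 (shut) to 1 (fully open), set as the call begins (left out, the last holds). The fingers move at their own pace and stop on an object; "force" is the grip in N (left out, the last holds). Time passes only in rows, so rows that do not move let the fingers close. It gives the time, the measured TCP pose, the force, the opening and the grip force at its end, in the units of the state.
- state(): the state, without advancing time (a new reading comes with each control period).
- cams.read_camera(name): name is "side" or "top" or "wrist"; returns (picture, depth): 420x560x3 uint8, blue, green, red; 420x560 float32, m along the optical axis (not along the pixel's ray), 0 where there is no reading.
- cams.get_calibration(name): a dict with "intrinsics" (3x3 intrinsics, pixels), "extrinsics" (4x4, takes a point from camera to world coordinates). Camera axes: x right, y down, z forward; pixel columns grow to the right and rows downward; lengths in m; the calibration is good to about 2 mm. A picture is of the moment at which its call begins: read the wrist's pose just before it. get_calibration takes no time and is no camera call; for the wrist camera it gives the pose at the moment of the call.
- finish_job(): hands the job in; it is judged then, once.
Trained networks look in the newest picture that a camera, given by its name, has taken for a name from the list of things; names that differ only in an ending like _2 or _b are one class to them, and where a whole thing is asked for, a point or a joint stands for the part that bears it (a point fixed in the world has none). Each returns a list of dicts, best first, with "conf" (0 to 1); they miss things now and then, are a little off and sometimes report something else, mostly with a low value. They report only what shows in the picture. A call takes as long as a camera call. They do not tell look-alikes from the thing itself.
- spot_in(camera, target): "xyz" ([x, y, z] in m, in world coordinates, good to about 4 mm: the middle of the surface that is visible of it).
- mark_of(camera, target): "xyz" ([x, y, z] in m, in world coordinates, good to about 4 mm: a listed point, or the origin of a listed thing).
The state is a dict: "time": time; "joint_pos": joint angles; "dq": joint speeds; "joint_efforts": joint torques, N m; "tool_pos": TCP position; "tool_rot": TCP orientation; "force": force on the tool from outside, world axes, zero at the start; "torque": the same for the moment, N m; "finger_gap": finger opening in m; "gripper_force": force on a finger pad.
Only numpy, scipy, OpenCV 4.12 (cv2) and the standard library are available. Lean on these libraries where they do the work, as an engineer would, in place of code of your own. Each camera call takes 0.05 s, during which the arm holds its last target. There are 200 camera calls.

## Task

Raise the reader's clear cover fully onto its rear stop. With the cover up, stand every squat steel-capped sample jar upright in a nest of the swivel plate, one to a nest, and turn the plate by its handle post until it clicks home two clicks anticlockwise (seen from above) past the long index mark. Last of all lower the cover gently, without letting it drop, until it is fully closed; do not knock over the glass bottle.

Things in the scene. Friction and masses are not known exactly. Their poses are not given: they have to be found in the camera images.
- reader: The reader, one fixed white and aluminium unit. Origin: on the bench on the swivel axis; z up; its -x side is the front (towards the robot), its rear case (100 x 190 mm, 88 mm high) spans x = +108 to +208 mm. Around the axis lies a flat index disc (radius 122, 10 mm high) with seven black marks at 30 degree steps, one per click: the long one is the index mark, straight out to -x; the three round pips on each side are the clicks either way. White housing radius 82, 28 mm high
- swivel (a joint): Angle of the swivel plate in rad, anticlockwise positive seen from above, range -1.75 to 1.75. At 0 its handle stands over the long index mark. A spring makes it click at every 30 degrees (0.5236 rad): it springs to the nearest click when let go; getting over a click takes about 4 N at the handle. The plate is an aluminium disc, radius 78 mm, its top 38 mm above the bench
- swivel_handle (a point): Grip point on the upright steel handle post of the swivel plate (14 mm diameter, black cap 17 mm, from 38 to 90 mm above the bench, 100 mm from the swivel axis, on a short arm of the plate); the point lies on the post's axis 80 mm above the bench and is carried round by the plate. Nothing else stands within 30 mm of the post, save the front edge of the closed cover, 26 mm behind its axis and above it
- cover (a joint): Angle in rad of the clear plastic hinged cover over the plate: 0 closed on its stop, 1.70 fully open on its rear stop, where it rests by itself. It falls shut, too hard, if let go part-way. 0.3 kg, 188 mm from hinge to front edge, 160 mm wide, top sheet 4 mm thick at 98 to 102 mm above the bench when closed, with a 10 mm lip below it at front and sides
- cover_bar (a point): Middle of the cover's grip bar: round steel bar, 12 mm diameter, parallel to the hinge, 72 mm free between its two stand-offs, its axis 34 mm off the cover's outer face. Closed, it lies 136 mm above the bench, 8 mm behind the front edge; 184 mm from the hinge axis. The bar can turn between the fingers as the cover swings
- cover_hinge (a point): Middle of the cover's hinge axis, which is parallel to the reader's y; 114 mm behind the swivel axis, 98 mm above the bench. The cover opens by its front edge rising and swinging to the rear
- nest0 (a point): One of five equal round nests in the swivel plate: centre of its floor, 38 mm above the bench, 45 mm from the swivel axis. Wall 11 mm high, 2.5 mm thick, inner diameter 40 mm; carried round by the plate. Any jar may stand in any nest
- nest1 (a point): One of five equal round nests in the swivel plate: centre of its floor, 38 mm above the bench, 45 mm from the swivel axis. Wall 11 mm high, 2.5 mm thick, inner diameter 40 mm; carried round by the plate. Any jar may stand in any nest
- nest2 (a point): One of five equal round nests in the swivel plate: centre of its floor, 38 mm above the bench, 45 mm from the swivel axis. Wall 11 mm high, 2.5 mm thick, inner diameter 40 mm; carried round by the plate. Any jar may stand in any nest
- nest3 (a point): One of five equal round nests in the swivel plate: centre of its floor, 38 mm above the bench, 45 mm from the swivel axis. Wall 11 mm high, 2.5 mm thick, inner diameter 40 mm; carried round by the plate. Any jar may stand in any nest
- nest4 (a point): One of five equal round nests in the swivel plate: centre of its floor, 38 mm above the bench, 45 mm from the swivel axis. Wall 11 mm high, 2.5 mm thick, inner diameter 40 mm; carried round by the plate. Any jar may stand in any nest
- jar0: Squat sample jar: white body with a flat, plain steel cap, 32 mm diameter, 34 mm high, about 70 g, standing on the bench; origin at the centre of its underside, z up. Three to five jars are present (absent: None)
- jar1: Squat sample jar: white body with a flat, plain steel cap, 32 mm diameter, 34 mm high, about 70 g, standing on the bench; origin at the centre of its underside, z up. Three to five jars are present (absent: None)
- jar2: Squat sample jar: white body with a flat, plain steel cap, 32 mm diameter, 34 mm high, about 70 g, standing on the bench; origin at the centre of its underside, z up. Three to five jars are present (absent: None)
- jar3: Squat sample jar: white body with a flat, plain steel cap, 32 mm diameter, 34 mm high, about 70 g, standing on the bench; origin at the centre of its underside, z up. Three to five jars are present (absent: None)
- jar4: Squat sample jar: white body with a flat, plain steel cap, 32 mm diameter, 34 mm high, about 70 g, standing on the bench; origin at the centre of its underside, z up. Three to five jars are present (absent: None)
- bottle: Bystander: clear glass bottle with label, 72 mm diameter, 150 mm high, 0.5 kg, standing on the bench; origin at the centre of its underside
There are look-alikes about, which are no part of the job. What is shaped like the jar0 but orange, purple or yellow is not meant.

How it is judged:
By the outcome, as a careful person would: the job done as asked, in the order asked, and still so for the second after the job is handed in, with the robot touching nothing.
Of jar0, jar1, jar2, jar3, jar4 only 3 to 5 are there at a start; the rules pass over those that are not, and their reading is None.
At some moment in a run one of jar0, jar1, jar2, jar3, jar4 may be knocked a few centimetres aside while the robot is not near it.
It also fails if it takes over 208 s, if anything falls off the work surface, if the arm or the gripper's body presses on something with over 40 N, if the wrist force passes 120 N, or if a joint passes its speed limit or range.

## Working session

There is one attempt and no reset: what is moved stays moved. The work goes in short steps, Python scripts to look and compute and a tool call to move; the robot and the scene stay as the last step left them, time stands still between calls to the robot, and variables do not carry over. Pictures are saved under pics/ and viewed, at most 14 in all, crops included, and the job is handed in when it is done.

Besides the shell and the picture viewer there is one more tool, called after "Call:" in YAML: its name, and indented under it one key for each argument. jog_arm: Moves the arm, as the interface text tells. Its arguments: {"type":"object","properties":{"series":{"type":"array"},"jaw":{"type":"number"},"force":{"type":"number"}},"required":["series"]}

```bash
mkdir -p pics
cat > h.py <<'E'
import numpy as np, cv2
from bench import state, cams, finish_job, spot_in, mark_of, env
def shot(cam, fn=None):
    im,d=cams.read_camera(cam)
    if fn: cv2.imwrite('pics/'+fn,im)
    return im,d
def px2w(cam,d,u,v,z=None):
    c=cams.get_calibration(cam);K=c["intrinsics"];T=c["extrinsics"]
    r=np.linalg.inv(K)@[u,v,1]
    if z is None: return (T@np.r_[r*d[int(v),int(u)],1])[:3]
    o=T[:3,3];w=T[:3,:3]@r; return o+w*(z-o[2])/w[2]
def w2px(cam,p):
    c=cams.get_calibration(cam);q=np.linalg.inv(c["extrinsics"])@np.r_[p,1]
    q=c["intrinsics"]@q[:3]; return q[:2]/q[2]
def st():
    s=state(); print({k:np.round(s[k],3).tolist() for k in("time","joint_pos","tool_pos","tool_rot","force","finger_gap","gripper_force")})
E
python3 - <<'E'
from h import *
st(); print(env.tips_ahead)
shot('top','t0.png')
for t in ['reader','swivel_handle','cover_bar','cover_hinge','nest0','jar0','bottle','swivel','cover']:
    print(t,[(np.round(r['xyz'],3).tolist(),round(r['conf'],2)) for r in mark_of('top',t)] if t not in('swivel','cover') else [(np.round(r['xyz'],3).tolist(),round(r['conf'],2)) for r in spot_in('top',t)])
shot('side','s0.png')
for t in ['reader','swivel_handle','cover_bar','cover_hinge','jar0','bottle']:
    print(t,[(np.round(r['xyz'],3).tolist(),round(r['conf'],2)) for r in mark_of('side',t)])
E
```

```text
{'time': 0.0, 'joint_pos': [-1.401, 0.291, -0.154, 1.127, 0.0, 1.432], 'tool_pos': [0.159, -0.5, 0.245], 'tool_rot': [-3.14, -0.0, 0.309], 'force': [0.119, 1.174, -0.671], 'finger_gap': 0.085, 'gripper_force': 0.0}
0.014
reader [([0.515, 0.019, -0.001], 0.82)]
swivel_handle [([0.461, 0.101, 0.079], 0.65)]
cover_bar [([0.455, 0.013, 0.138], 0.97)]
cover_hinge [([0.628, 0.028, 0.098], 0.89)]
nest0 [([0.477, 0.035, 0.043], 0.64)]
jar0 [([0.435, -0.19, -0.004], 0.67), ([0.436, -0.304, -0.0], 0.65), ([0.324, -0.264, -0.001], 0.63), ([0.549, -0.18, 0.003], 0.5), ([0.505, -0.272, -0.002], 0.49), ([0.354, -0.203, 0.002], 0.44)]
bottle [([0.742, -0.175, 0.002], 0.81), ([0.462, 0.102, 0.079], 0.64)]
swivel [([0.452, 0.024, 0.036], 0.71), ([0.535, 0.016, 0.102], 0.4)]
cover [([0.539, 0.022, 0.1], 0.67)]
reader [([0.52, 0.024, -0.001], 0.8)]
swivel_handle []
cover_bar [([0.455, 0.014, 0.135], 0.76)]
cover_hinge [([0.635, 0.032, 0.097], 0.62), ([0.741, -0.172, -0.005], 0.34)]
jar0 [([0.51, -0.267, 0.0], 0.94), ([0.435, -0.306, -0.002], 0.89), ([0.429, -0.188, -0.004], 0.88), ([0.545, -0.182, 0.004], 0.88), ([0.355, -0.206, -0.003], 0.75), ([0.324, -0.264, -0.001], 0.62)]
bottle [([0.743, -0.17, -0.004], 0.8)]
```

View pics/t0.png

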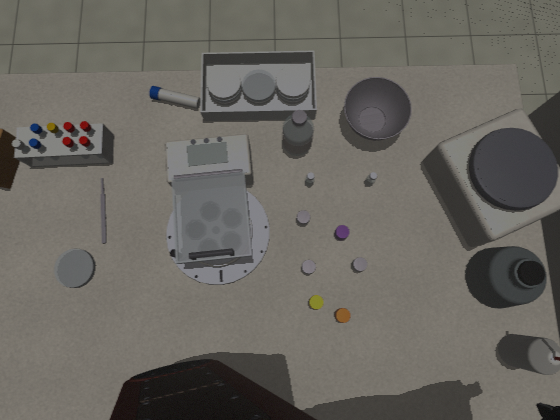

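View pics/s0.png

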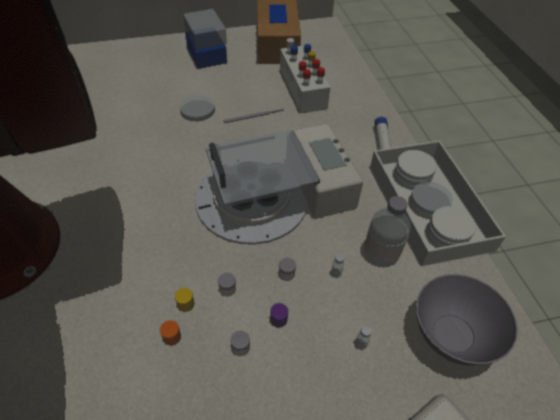

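The jars are the three white ones with steel caps, at top-image pixels (303,217), (309,267) and (360,264). The purple (342,232), yellow (316,302) and orange (343,315) ones are decoys. The handle is about two clicks clockwise of the mark, at (173,253), and the bottle is at (298,130). The cover bar is at about (0.455, 0.0135), with the reader turned about 5°. I'll move over the bar.

Call:
jog_arm:
  series:
    - [18,31,0,4.8]
    - [18,31,0,4.8]
    - [18,31,0,4.8]
    - [18,31,0,4.8]
    - [18,31,0,4.8]
    - [18,31,0,4.8]
    - [18,31,0,4.8]
    - [18,31,0,4.8]
    - [18,31,0,4.8]
    - [18,31,0,4.8]
  jaw: 0.2
  force: 40

```text
time: 1.68
tool_pos: [0.3401, -0.1886, 0.2456]
tool_rot: [3.141, 0.0, 1.15]
force: [0.9, -0.8, -0.5]
finger_gap: 0.0513
gripper_force: 0.0
```

Call:
jog_arm:
  series:
    - [16,29,0,4.2]
    - [16,29,0,4.2]
    - [16,29,0,4.2]
    - [16,29,0,4.2]
    - [16,29,0,4.2]
    - [16,29,0,4.2]
    - [16,29,0,4.2]
    - [0,0,0,0]
    - [0,0,0,0]

```text
time: 2.43
tool_pos: [0.4519, 0.0142, 0.2451]
tool_rot: [-3.141, -0.0, 1.663]
force: [-1.5, 0.6, -0.9]
finger_gap: 0.051
gripper_force: 0.0
```

Run:
```python
from h import *
st(); shot('wrist','w0.png')
for t in ['reader','swivel_handle','cover_bar','cover_hinge','nest0']:
    print(t,[(np.round(r['xyz'],4).tolist(),round(r['conf'],2)) for r in mark_of('wrist',t)])
```

```text
{'time': 2.433, 'joint_pos': [-0.131, 0.153, -0.334, 1.085, -0.0, 1.348], 'tool_pos': [0.452, 0.014, 0.245], 'tool_rot': [-3.141, -0.0, 1.663], 'force': [-1.462, 0.57, -0.932], 'finger_gap': 0.051, 'gripper_force': 0.0}
reader [([0.5219, 0.0229, -0.0014], 0.86), ([0.6321, 0.0298, 0.1005], 0.28)]
swivel_handle [([0.461, 0.1035, 0.0791], 0.85)]
cover_bar [([0.45, 0.012, 0.1378], 0.78)]
cover_hinge [([0.6324, 0.0297, 0.0982], 0.94)]
nest0 []
```

View pics/w0.png

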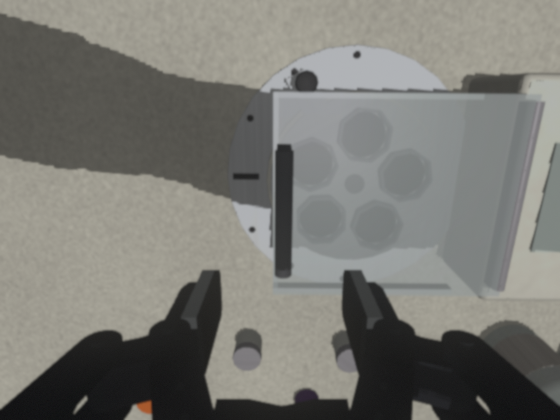

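The wrist view shows the bar from (285,147) to (283,275), already parallel to the pads. The long index mark is at (246,176) and the handle at (305,81). I'll compute the bar's position from these pixels.

Run:
```python
from h import *
im,d=shot('wrist')
for uv,z in [((284.5,150),.142),((284,211),.142),((283,272),.142),((246,176),.010),((258,176),.010),((234,176),.01),((305,80),.09),((250,118),.01),((252,229),.01),((357,54),.01),((354,184),.038)]:
    print(uv,px2w('wrist',d,*uv,z=z).round(4), px2w('wrist',d,*uv).round(4))
```

```text
(284.5, 150) [0.45   0.0577 0.142 ] [0.45   0.0578 0.1424]
(284, 211) [0.4532 0.0179 0.142 ] [0.4532 0.0181 0.1426]
(283, 272) [ 0.4564 -0.0264  0.142 ] [ 0.4564 -0.0264  0.1419]
(246, 176) [0.4167 0.0097 0.01  ] [0.4168 0.01   0.0115]
(258, 176) [0.4287 0.0107 0.01  ] [0.4287 0.0109 0.011 ]
(234, 176) [0.4047 0.0086 0.01  ] [0.4049 0.0091 0.0118]
(305, 80) [0.4613 0.1017 0.09  ] [0.4613 0.1017 0.0899]
(250, 118) [0.4173 0.0663 0.01  ] [0.4174 0.0664 0.0119]
(252, 229) [ 0.4262 -0.0463  0.01  ] [ 0.4262 -0.0459  0.0109]
(357, 54) [0.5106 0.1309 0.01  ] [0.5105 0.1309 0.0106]
(354, 184) [0.5194 0.017  0.038 ] [0.5051 0.0313 0.1028]
```

Call:
jog_arm:
  series:
    - [1.5,-0.7,-20,-0.9]
    - [0,0,-20,0]
    - [0,0,-20,0]
    - [0,0,-20,0]
    - [0,0,-18,0]
    - [0,0,-15,0]
    - [0,0,0,0]
    - [0,0,0,0]
    - [0,0,0,0]

```text
time: 3.53
tool_pos: [0.4535, 0.0118, 0.1332]
tool_rot: [3.141, 0.0, 1.643]
force: [0.8, -0.5, 0.5]
finger_gap: 0.0511
gripper_force: 0.0
```

Call:
jog_arm:
  series:
    - [0,0,0,0]
    - [0,0,0,0]
    - [0,0,0,0]
    - [0,0,0,0]
    - [0,0,0,0]
    - [0,0,0,0]
  jaw: -1
  force: 30

```text
time: 4.03
tool_pos: [0.4535, 0.0121, 0.1329]
tool_rot: [3.141, 0.0, 1.644]
force: [-1.0, 0.8, 5.7]
finger_gap: 0.0109
gripper_force: 29.2
```

Run:
```python
from h import *
st()
# arc waypoints relative to start, reader yaw .077
a0=np.arctan2(38,180);R=184;c,s=np.cos(.077),np.sin(.077)
th=np.linspace(0,1.70,41)
x=-R*np.cos(a0+th);z=R*np.sin(a0+th);x-=x[0];z-=z[0]
P=np.c_[x*c,x*s,z]
D=np.diff(P,axis=0).round(1)
for i in range(0,40,10):print([[*map(float,r),0] for r in D[i:i+10]])
print(P[-1])
```

```text
{'time': 4.033, 'joint_pos': [-0.135, 0.26, -0.519, 0.791, -0.0, 1.363], 'tool_pos': [0.453, 0.012, 0.133], 'tool_rot': [3.141, 0.0, 1.644], 'force': [-0.956, 0.814, 5.74], 'finger_gap': 0.011, 'gripper_force': 29.197}
[[1.8, 0.1, 7.6, 0], [2.1, 0.2, 7.5, 0], [2.4, 0.2, 7.4, 0], [2.7, 0.2, 7.3, 0], [3.0, 0.2, 7.2, 0], [3.3, 0.3, 7.1, 0], [3.6, 0.3, 6.9, 0], [3.9, 0.3, 6.8, 0], [4.2, 0.3, 6.6, 0], [4.5, 0.3, 6.4, 0]]
[[4.7, 0.4, 6.2, 0], [5.0, 0.4, 6.0, 0], [5.3, 0.4, 5.8, 0], [5.5, 0.4, 5.5, 0], [5.7, 0.4, 5.3, 0], [5.9, 0.5, 5.1, 0], [6.2, 0.5, 4.8, 0], [6.3, 0.5, 4.5, 0], [6.5, 0.5, 4.3, 0], [6.7, 0.5, 4.0, 0]]
[[6.9, 0.5, 3.7, 0], [7.0, 0.5, 3.4, 0], [7.2, 0.6, 3.1, 0], [7.3, 0.6, 2.8, 0], [7.4, 0.6, 2.5, 0], [7.5, 0.6, 2.2, 0], [7.6, 0.6, 1.8, 0], [7.7, 0.6, 1.5, 0], [7.7, 0.6, 1.2, 0], [7.7, 0.6, 0.9, 0]]
[[7.8, 0.6, 0.5, 0], [7.8, 0.6, 0.2, 0], [7.8, 0.6, -0.1, 0], [7.8, 0.6, -0.5, 0], [7.8, 0.6, -0.8, 0], [7.7, 0.6, -1.1, 0], [7.7, 0.6, -1.5, 0], [7.6, 0.6, -1.8, 0], [7.5, 0.6, -2.1, 0], [7.4, 0.6, -2.4, 0]]
[240.2041228   18.53235806 135.62761331]
```

Call:
jog_arm:
  series:
    - [1.8,0.1,7.6,0]
    - [2.1,0.2,7.5,0]
    - [2.4,0.2,7.4,0]
    - [2.7,0.2,7.3,0]
    - [3.0,0.2,7.2,0]
    - [3.3,0.3,7.1,0]
    - [3.6,0.3,6.9,0]
    - [3.9,0.3,6.8,0]
    - [4.2,0.3,6.6,0]
    - [4.5,0.3,6.4,0]

```text
time: 4.87
tool_pos: [0.4833, 0.0146, 0.2035]
tool_rot: [-3.138, -0.0, 1.644]
force: [-7.6, -1.7, 2.6]
finger_gap: 0.0111
gripper_force: 29.4
```

Call:
jog_arm:
  series:
    - [4.7,0.4,6.2,0]
    - [5.0,0.4,6.0,0]
    - [5.3,0.4,5.8,0]
    - [5.5,0.4,5.5,0]
    - [5.7,0.4,5.3,0]
    - [5.9,0.5,5.1,0]
    - [6.2,0.5,4.8,0]
    - [6.3,0.5,4.5,0]
    - [6.5,0.5,4.3,0]
    - [6.7,0.5,4.0,0]

```text
time: 5.7
tool_pos: [0.5411, 0.0194, 0.2566]
tool_rot: [-3.14, -0.0, 1.644]
force: [-14.4, 1.0, 17.4]
finger_gap: 0.0107
gripper_force: 30.8
```

Call:
jog_arm:
  series:
    - [6.5,0.5,4.7,0]
    - [6.8,0.5,4.2,0]
    - [7.2,0.6,3.3,0]
    - [7.3,0.6,2.8,0]
    - [7.4,0.6,2.5,0]
    - [7.5,0.6,2.2,0]
    - [7.6,0.6,1.8,0]
    - [7.7,0.6,1.5,0]
    - [7.7,0.6,1.2,0]
    - [7.7,0.6,0.9,0]

```text
time: 6.53
tool_pos: [0.6164, 0.0256, 0.2809]
tool_rot: [3.141, -0.001, 1.644]
force: [-2.0, 0.8, 2.7]
finger_gap: 0.0106
gripper_force: 30.4
```

Call:
jog_arm:
  series:
    - [7.8,0.6,0.5,0]
    - [7.8,0.6,0.2,0]
    - [7.8,0.6,-0.1,0]
    - [7.8,0.6,-0.5,0]
    - [7.8,0.6,-0.8,0]
    - [7.7,0.6,-1.1,0]
    - [7.7,0.6,-1.5,0]
    - [7.6,0.6,-1.8,0]
    - [0,0,0,0]
    - [0,0,0,0]

```text
time: 7.37
tool_pos: [0.6785, 0.0305, 0.2753]
tool_rot: [3.14, -0.001, 1.645]
force: [0.6, 4.4, 3.5]
finger_gap: 0.0108
gripper_force: 31.0
```

Call:
jog_arm:
  series:
    - [4,0.3,-1.1,0]
    - [4,0.3,-1.2,0]
    - [4,0.3,-1.3,0]
    - [3,0.2,-1,0]
    - [2,0,-0.6,0]
    - [0,0,0,0]
    - [0,0,0,0]

```text
time: 7.95
tool_pos: [0.6935, 0.0317, 0.2703]
tool_rot: [-3.14, -0.002, 1.645]
force: [-6.7, 7.0, 6.8]
finger_gap: 0.0107
gripper_force: 31.6
```

Call:
jog_arm:
  series:
    - [1,0,0,0]
    - [0,0,0,0]
    - [0,0,0,0]
    - [0,0,0,0]
  jaw: -0.4

```text
time: 8.28
tool_pos: [0.6958, 0.0303, 0.2693]
tool_rot: [-3.142, 0.0, 1.644]
force: [0.3, 0.0, 0.2]
finger_gap: 0.0259
gripper_force: 0.0
```

Call:
jog_arm:
  series:
    - [0,0,4,0]
    - [0,0,8,0]
    - [0,0,12,0]
    - [0,0,16,0]
    - [0,0,16,0]
    - [0,0,14,0]
    - [-20,-20,0,0]
    - [-30,-30,0,0]
    - [-30,-30,0,0]
    - [-30,-30,0,0]

```text
time: 9.12
tool_pos: [0.5862, -0.0784, 0.34]
tool_rot: [3.141, 0.001, 1.645]
force: [0.5, -1.4, -0.4]
finger_gap: 0.0257
gripper_force: 0.0
```

Call:
jog_arm:
  series:
    - [-20,-30,0,0]
    - [-20,-35,0,0]
    - [-20,-35,0,0]
    - [-10,-35,0,0]
    - [0,-35,0,0]
    - [0,-20,0,0]
    - [0,0,0,0]
    - [0,0,0,0]
  jaw: 0.4

```text
time: 9.78
tool_pos: [0.5172, -0.2687, 0.3398]
tool_rot: [3.141, 0.0, 1.642]
force: [-0.7, 0.1, 0.2]
finger_gap: 0.0604
gripper_force: 0.0
```

Run:
```python
from h import *
st()
shot('top','t1.png')
for t in ['jar0','nest0','cover_bar','swivel_handle']:
    print(t,[(np.round(r['xyz'],4).tolist(),round(r['conf'],2)) for r in mark_of('top',t)])
shot('wrist','w1.png')
for t in ['jar0','nest0']:
    print(t,[(np.round(r['xyz'],4).tolist(),round(r['conf'],2)) for r in mark_of('wrist',t)])
a=cv2.imread('pics/t1.png')[120:330,130:400];b=cv2.imread('pics/w1.png')
cv2.imwrite('pics/c1.png',np.hstack([cv2.resize(a,(400,311)),cv2.resize(b,(400,311))]))
```

```text
{'time': 9.783, 'joint_pos': [-0.605, 0.378, 0.217, 1.41, 0.0, 0.895], 'tool_pos': [0.517, -0.269, 0.34], 'tool_rot': [3.141, 0.0, 1.642], 'force': [-0.744, 0.064, 0.216], 'finger_gap': 0.06, 'gripper_force': 0.0}
jar0 []
nest0 [([0.4776, 0.0359, 0.0404], 0.91), ([0.5456, -0.0168, 0.0344], 0.66), ([0.5252, 0.0658, 0.0385], 0.6), ([0.5646, 0.031, 0.0401], 0.58)]
cover_bar [([0.6937, 0.0347, 0.269], 0.66)]
swivel_handle [([0.4606, 0.0987, 0.0768], 0.86)]
jar0 [([0.5083, -0.2711, 0.0051], 0.9), ([0.4276, -0.1883, 0.0021], 0.85), ([0.4367, -0.3068, -0.0008], 0.84), ([0.322, -0.2641, 0.0004], 0.74), ([0.5483, -0.1781, 0.0001], 0.63), ([0.7425, -0.1716, 0.0025], 0.6), ([0.3538, -0.2061, -0.0023], 0.57)]
nest0 []
```

View pics/c1.png

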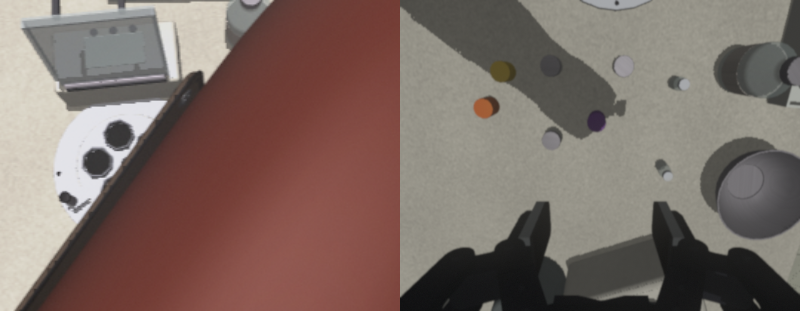

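The cover is up on its stop: the bar reads z 0.269 and x 0.694, as expected. In the full wrist picture the jars are at about (211,88), (312,88) and (211,188), with purple at (274,163). I'll measure the caps from depth.

```bash
cat >> h.py <<'E'
def cloud(cam,d):
    c=cams.get_calibration(cam);K=c["intrinsics"];v,u=np.mgrid[:d.shape[0],:d.shape[1]]
    P=np.stack([(u-K[0,2])/K[0,0]*d,(v-K[1,2])/K[1,1]*d,d,np.ones_like(d)],-1)@c["extrinsics"].T
    P=P[...,:3]; P[d<=0]=np.nan; return P
def cap(P,im,g,zlo=.028,zhi=.042,r=.03):
    m=(np.hypot(P[...,0]-g[0],P[...,1]-g[1])<r)&(P[...,2]>zlo)&(P[...,2]<zhi)
    if m.sum()<15: return None
    q=P[m]; (c,rad)=cv2.minEnclosingCircle(q[:,:2].astype(np.float32))
    return np.round(np.r_[q.mean(0),c,rad],4), im[m].mean(0).round(), int(m.sum())
E
python3 - <<'E'
from h import *
im,d=shot('wrist');P=cloud('wrist',d)
for g in [(.43,-.188),(.548,-.180),(.436,-.306),(.507,-.27),(.354,-.206)]: print(cap(P,im,g))
E
```

```text
(array([ 0.4331, -0.1886,  0.0339,  0.4329, -0.1887,  0.0159]), array([66., 65., 67.]), 671)
(array([ 0.5474, -0.1806,  0.0339,  0.5474, -0.1806,  0.016 ]), array([150., 147., 150.]), 658)
(array([ 0.4364, -0.3041,  0.0339,  0.4361, -0.3047,  0.0159]), array([125., 123., 126.]), 538)
(array([ 0.5106, -0.2684,  0.034 ,  0.5106, -0.2688,  0.0159]), array([65., 46., 58.]), 562)
(array([ 0.3552, -0.2026,  0.0337,  0.3542, -0.2029,  0.0162]), array([42., 77., 88.]), 686)
```

Call:
jog_arm:
  series:
    - [-21,20,-30,-6]
    - [-21,20,-30,-6]
    - [-21,20,-30,-6]
    - [-21,20,-30,-5.7]
    - [0,0,-36,0]
    - [0,0,-38,0]
    - [0,0,-38,0]
    - [0,0,-30,0]
    - [0,0,0,0]
    - [0,0,0,0]

```text
time: 11.07
tool_pos: [0.4326, -0.1871, 0.0772]
tool_rot: [-3.139, -0.001, 1.231]
force: [0.1, -0.3, 0.7]
finger_gap: 0.0601
gripper_force: 0.0
```

Run:
```python
from h import *
st();im,d=shot('wrist');P=cloud('wrist',d)
print(cap(P,im,(.433,-.188),r=.04))
```

```text
{'time': 11.067, 'joint_pos': [-0.563, 0.366, -0.542, 0.665, 0.0, 1.348], 'tool_pos': [0.433, -0.187, 0.077], 'tool_rot': [-3.139, -0.001, 1.231], 'force': [0.06, -0.263, 0.742], 'finger_gap': 0.06, 'gripper_force': 0.0}
(array([ 0.4344, -0.1875,  0.0351,  0.434 , -0.1887,  0.0161]), array([75., 74., 75.]), 2945)
```

Call:
jog_arm:
  series:
    - [1,-1.5,-15,0]
    - [0,0,-15,0]
    - [0,0,-12,0]
    - [0,0,-7,0]
    - [0,0,0,0]
    - [0,0,0,0]

```text
time: 11.62
tool_pos: [0.4353, -0.1898, 0.0298]
tool_rot: [3.14, 0.0, 1.23]
force: [0.7, -0.4, 0.3]
finger_gap: 0.0595
gripper_force: 0.0
```

Call:
jog_arm:
  series:
    - [0,0,0,0]
    - [0,0,0,0]
    - [0,0,0,0]
    - [0,0,0,0]
    - [0,0,0,0]
  jaw: -1
  force: 30

```text
time: 12.03
tool_pos: [0.4351, -0.1896, 0.0296]
tool_rot: [3.14, 0.0, 1.23]
force: [-1.3, 1.7, 8.4]
finger_gap: 0.0307
gripper_force: 29.0
```

Call:
jog_arm:
  series:
    - [0,0,10,0]
    - [0,0,25,0]
    - [0,0,30,0]
    - [0,0,30,0]
    - [0,0,30,0]
    - [0,0,0,0]
    - [0,0,0,0]

```text
time: 12.62
tool_pos: [0.4356, -0.19, 0.1554]
tool_rot: [3.138, 0.001, 1.23]
force: [-0.8, 0.2, -1.2]
finger_gap: 0.0308
gripper_force: 30.1
```

Call:
jog_arm:
  series:
    - [5,28,8,0]
    - [5,28,8,0]
    - [5,28,8,0]
    - [5,28,8,0]
    - [5,28,8,0]
    - [5,28,8,0]
    - [5,28,7,0]
    - [5,26,0,0]
    - [0,0,0,0]
    - [0,0,0,0]

```text
time: 13.45
tool_pos: [0.4739, 0.0339, 0.2075]
tool_rot: [-3.14, 0.001, 1.233]
force: [-0.4, 0.0, -1.1]
finger_gap: 0.0307
gripper_force: 30.1
```

Run:
```python
from h import *
from scipy.optimize import least_squares
st();im,d=shot('wrist','w2.png');P=cloud('wrist',d)
c=np.array([.519,.0177])
print('nets',[(np.round(r['xyz'],4).tolist(),round(r['conf'],2)) for r in mark_of('wrist','nest0')],[(np.round(r['xyz'],4).tolist(),round(r['conf'],2)) for r in mark_of('wrist','swivel_handle')])
m=(np.hypot(P[...,0]-c[0],P[...,1]-c[1])<.075)&(P[...,2]>.046)&(P[...,2]<.052)
q=P[m][:,:2];print(len(q))
def f(p):
    a=p[2]+np.arange(5)*2*np.pi/5
    N=p[:2]+.045*np.c_[np.cos(a),np.sin(a)]
    return np.abs(np.linalg.norm(q[:,None]-N,axis=2)-.02125).min(1)
best=min((least_squares(f,[*c,np.radians(t)],loss='soft_l1',f_scale=.002) for t in range(0,72,12)),key=lambda r:r.cost)
p=best.x;print(p[:2].round(4),np.degrees(p[2])%72,np.median(f(p)))
a=p[2]+np.arange(5)*2*np.pi/5
for t in a: print(round(np.degrees(t)%360,1),(p[:2]+.045*np.array([np.cos(t),np.sin(t)])).round(4))
m=(np.hypot(P[...,0]-.462,P[...,1]-.1)<.03)&(P[...,2]>.086)&(P[...,2]<.094);print(P[m].mean(0),m.sum())
```

```text
{'time': 13.45, 'joint_pos': [-0.083, 0.225, -0.346, 1.002, -0.0, 1.826], 'tool_pos': [0.474, 0.034, 0.208], 'tool_rot': [-3.14, 0.001, 1.233], 'force': [-0.4, 0.047, -1.128], 'finger_gap': 0.031, 'gripper_force': 30.1}
nets [([0.5211, 0.0649, 0.0406], 0.96), ([0.5569, 0.0316, 0.0361], 0.88), ([0.5467, -0.0135, 0.0423], 0.87), ([0.4792, 0.0349, 0.0377], 0.75), ([0.4912, -0.0146, 0.041], 0.56)] [([0.4727, 0.0316, 0.1784], 0.66)]
3149
[0.5194 0.0199] 16.637765662474557 0.0008050355376825087
16.6 [0.5626 0.0328]
88.6 [0.5205 0.0649]
160.6 [0.477  0.0349]
232.6 [ 0.4921 -0.0158]
304.6 [ 0.545  -0.0171]
[0.46293777 0.1020198  0.0898316 ] 524
```

View pics/w2.png

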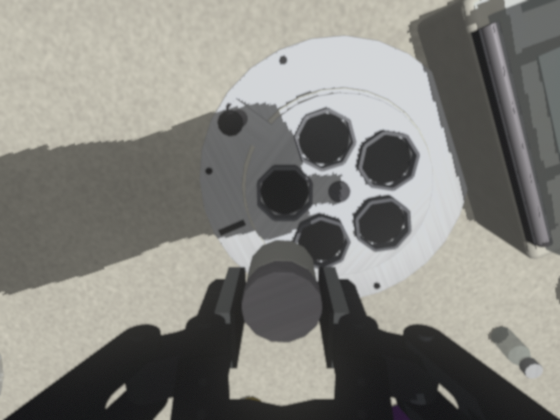

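The nest ring fits at radius 45 mm with a 0.8 mm residual, and the free nests all show. The held jar is centred between the fingers at (281,300). I'll descend part-way and compare the held cap with its nest.

Call:
jog_arm:
  series:
    - [3,1,-25,0]
    - [0,0,-25,0]
    - [0,0,-25,0]
    - [0,0,-20,0]
    - [0,0,-15,0]
    - [0,0,0,0]
    - [0,0,0,0]

```text
time: 14.18
tool_pos: [0.4767, 0.0329, 0.0981]
tool_rot: [-3.14, 0.001, 1.229]
force: [-0.1, -0.0, 0.3]
finger_gap: 0.0308
gripper_force: 30.1
```

```bash
cat >> h.py <<'E'
from scipy.optimize import least_squares
def nests(P,a0,c=(.5194,.0199),excl=()):
    a=a0+np.arange(5)*2*np.pi/5
    m=(np.hypot(P[...,0]-c[0],P[...,1]-c[1])<.07)&(P[...,2]>.046)&(P[...,2]<.052); q=P[m][:,:2]
    def f(p):
        b=p[2]+np.arange(5)*2*np.pi/5
        return np.abs(np.linalg.norm(q[:,None]-(p[:2]+.045*np.c_[np.cos(b),np.sin(b)]),axis=2)-.02125).min(1)
    p=least_squares(f,[*c,a0],loss='soft_l1',f_scale=.002).x
    return p,len(q),np.median(f(p))
E
python3 - <<'E'
from h import *
st();im,d=shot('wrist');P=cloud('wrist',d)
s=state();x,y,z=s['tool_pos']
print(cap(P,im,(x,y),z-.004,z+.012,.025))
p,n,e=nests(P,np.radians(160.6));print(p[:2].round(4),np.degrees(p[2]),n,e,(p[:2]+.045*np.array([np.cos(p[2]),np.sin(p[2])])).round(4))
E
```

```text
{'time': 14.183, 'joint_pos': [-0.084, 0.347, -0.502, 0.724, -0.0, 1.829], 'tool_pos': [0.477, 0.033, 0.098], 'tool_rot': [-3.14, 0.001, 1.229], 'force': [-0.086, -0.016, 0.321], 'finger_gap': 0.031, 'gripper_force': 30.1}
(array([0.479 , 0.0366, 0.1029, 0.48  , 0.04  , 0.024 ]), array([87., 85., 86.]), 6323)
[0.5204 0.0214] 160.743295101806 7122 0.0008045992867569459 [0.4779 0.0362]
```

```bash
cat >> h.py <<'E'
def held(P,im,x,y,z):
    m=(np.hypot(P[...,0]-x,P[...,1]-y)<.03)&(abs(P[...,2]-z)<.002)
    k=cv2.morphologyEx(m.astype(np.uint8),cv2.MORPH_OPEN,np.ones((9,9)))
    k=(cv2.connectedComponents(k)[1])
    v,u=np.nonzero(m&(k>0)); q=P[v,u]
    # extent along tool x: edges of cap seen beyond pads
    return q
E
python3 - <<'E'
from h import *
im,d=shot('wrist');P=cloud('wrist',d)
s=state();x,y,z=s['tool_pos'];yaw=s['tool_rot'][2]
q=held(P,im,x,y,z+.0044)[:,:2]-[x,y]
a=q@[np.cos(yaw),np.sin(yaw)];b=q@[np.sin(yaw),-np.cos(yaw)]
print(len(q));
for lo in np.arange(-.02,.02,.004):
    m=(b>=lo)&(b<lo+.004); print(round(lo*1e3+2),m.sum(),(np.percentile(a[m],[1,50,99])*1e3).round(1) if m.sum()>5 else '')
E
```

```text
4438
-18 0 
-14 259 [-7.6  1.5  9.4]
-10 542 [-11.3   1.4  12.2]
-6 646 [-12.7   1.3  14.9]
-2 666 [-10.9   3.8  16.3]
2 691 [-12.4   3.3  16.2]
6 696 [-13.1   1.6  15.8]
10 593 [-11.8   2.   13.5]
14 345 [-7.8  1.6 10. ]
18 0
```

Call:
jog_arm:
  series:
    - [0.5,1.7,0,0]
    - [0,0,-8,0]
    - [0,0,-8,0]
    - [0,0,-7,0]
    - [0,0,-4,0]
    - [0,0,-2,0]
    - [0,0,0,0]
    - [0,0,0,0]

```text
time: 14.95
tool_pos: [0.4779, 0.0354, 0.0694]
tool_rot: [-3.141, 0.0, 1.23]
force: [0.6, -0.2, 0.3]
finger_gap: 0.031
gripper_force: 30.1
```

Call:
jog_arm:
  series:
    - [0,0,-1.5,0]
    - [0,0,0,0]
    - [0,0,0,0]

```text
time: 15.2
tool_pos: [0.4781, 0.0354, 0.0682]
tool_rot: [3.141, -0.0, 1.23]
force: [0.3, -0.5, -1.0]
finger_gap: 0.0306
gripper_force: 30.1
```

Call:
jog_arm:
  series:
    - [0,0,0,0]
    - [0,0,0,0]
    - [0,0,0,0]
    - [0,0,0,0]
  jaw: 0.1

```text
time: 15.53
tool_pos: [0.4781, 0.0354, 0.0682]
tool_rot: [3.141, -0.0, 1.23]
force: [0.1, -0.0, 0.6]
finger_gap: 0.047
gripper_force: 0.0
```

Call:
jog_arm:
  series:
    - [0,0,15,0]
    - [0,0,25,0]
    - [0,0,30,0]
    - [0,0,30,0]
    - [0,-20,30,0]
    - [8,-30,10,0]
    - [8,-35,0,0]
    - [8,-35,0,0]
    - [8,-35,0,-5]
    - [8,-30,0,-5]

```text
time: 16.37
tool_pos: [0.5182, -0.1518, 0.2083]
tool_rot: [3.141, 0.0, 1.052]
force: [0.8, -0.4, -0.4]
finger_gap: 0.0468
gripper_force: 0.0
```

Call:
jog_arm:
  series:
    - [8,-10,0,-5]
    - [8,-10,0,-5]
    - [6,-5,0,-5]
    - [0,0,0,-5]
    - [0,0,0,-5]
    - [0,0,0,0]
    - [0,0,0,0]
  jaw: 0.4

```text
time: 16.95
tool_pos: [0.5399, -0.1745, 0.208]
tool_rot: [-3.141, 0.0, 0.622]
force: [-0.6, 0.7, -0.1]
finger_gap: 0.0599
gripper_force: 0.0
```

Run:
```python
from h import *
st();im,d=shot('wrist');P=cloud('wrist',d)
print(cap(P,im,(.5474,-.1806),r=.04),cap(P,im,(.436,-.3045),r=.04))
im,d=shot('top');Q=cloud('top',d)
for g in [(.5474,-.1806),(.436,-.3045),(.433,-.1887)]:print(cap(Q,im,g,r=.03))
print(cap(Q,im,(.478,.035),.066,.08,.03))
```

```text
{'time': 16.95, 'joint_pos': [-0.441, 0.393, -0.104, 1.074, -0.0, 2.078], 'tool_pos': [0.54, -0.175, 0.208], 'tool_rot': [-3.141, 0.0, 0.622], 'force': [-0.594, 0.671, -0.14], 'finger_gap': 0.06, 'gripper_force': 0.0}
(array([ 0.5479, -0.1797,  0.0339,  0.5476, -0.1802,  0.0161]), array([75., 74., 76.]), 1089) (array([ 0.4373, -0.303 ,  0.0337,  0.4364, -0.3045,  0.0165]), array([116., 115., 117.]), 787)
None
(array([ 0.4357, -0.3039,  0.0335,  0.4361, -0.3043,  0.0166]), array([196., 189., 198.]), 160)
None
None
```

Call:
jog_arm:
  series:
    - [4,-3,-30,-1]
    - [3.5,-3,-30,0]
    - [0,0,-30,0]
    - [0,0,-30,0]
    - [0,0,-25,0]
    - [0,0,-18,0]
    - [0,0,-10,0]
    - [0,0,-6,0]
    - [0,0,0,0]
    - [0,0,0,0]

```text
time: 17.88
tool_pos: [0.548, -0.1808, 0.0299]
tool_rot: [3.141, -0.0, 0.603]
force: [-0.4, -0.2, 0.6]
finger_gap: 0.0598
gripper_force: 0.0
```

Call:
jog_arm:
  series:
    - [0,0,0,0]
    - [0,0,0,0]
    - [0,0,0,0]
    - [0,0,0,0]
    - [0,0,0,0]
  jaw: -1

```text
time: 18.3
tool_pos: [0.5483, -0.1809, 0.0303]
tool_rot: [3.14, -0.001, 0.602]
force: [-1.0, 1.7, 6.0]
finger_gap: 0.0308
gripper_force: 29.3
```

Call:
jog_arm:
  series:
    - [0,0,10,0]
    - [0,0,25,0]
    - [0,0,30,0]
    - [0,0,30,0]
    - [0,0,25,0]
    - [0,0,0,0]
    - [0,0,0,0]

```text
time: 18.88
tool_pos: [0.5486, -0.1811, 0.1514]
tool_rot: [3.138, -0.002, 0.602]
force: [-0.3, 0.4, -0.4]
finger_gap: 0.0311
gripper_force: 29.9
```

Call:
jog_arm:
  series:
    - [0,25,0,0]
    - [0,30,0,0]
    - [0,30,0,0]
    - [-1,30,0,0]
    - [-1,30,0,0]
    - [-1,20,-15,0]
    - [0,0,-22,0]
    - [0,0,-16,0]
    - [0,0,0,0]
    - [0,0,0,0]

```text
time: 19.72
tool_pos: [0.5432, -0.0153, 0.0951]
tool_rot: [-3.139, 0.002, 0.602]
force: [0.1, 0.1, -0.4]
finger_gap: 0.0308
gripper_force: 30.0
```

```bash
cat >> h.py <<'E'
def compare(k,excl=(),gz=.0298):
    im,d=shot('wrist');P=cloud('wrist',d)
    s=state();x,y,z=s['tool_pos'];yaw=s['tool_rot'][2];st()
    q=held(P,im,x,y,z-gz+.034)[:,:2]-[x,y]
    a=q@[np.cos(yaw),np.sin(yaw)];b=q@[np.sin(yaw),-np.cos(yaw)]
    for lo in np.arange(-.02,.02,.008):
        m=(b>=lo)&(b<lo+.008); print(round(lo*1e3+4),m.sum(),(np.percentile(a[m],[1,50,99])*1e3).round(1) if m.sum()>5 else '')
    p,n,e=nests(P,np.radians(160.6));print(p[:2].round(4),np.degrees(p[2]),n,e)
    t=p[2]+2*np.pi/5*k; N=p[:2]+.045*np.array([np.cos(t),np.sin(t)])
    print('nest',N.round(4),'nest-tool mm',((N-[x,y])*1e3).round(1), 'toolx dir',np.round([np.cos(yaw),np.sin(yaw)],2))
E
python3 -c "
from h import *
compare(2)"
```

```text
{'time': 19.767, 'joint_pos': [-0.163, 0.457, -0.328, 0.787, -0.0, 2.377], 'tool_pos': [0.544, -0.016, 0.096], 'tool_rot': [-3.141, 0.001, 0.602], 'force': [0.539, 0.143, -0.666], 'finger_gap': 0.031, 'gripper_force': 29.975}
-16 94 [-9.1 -4.2  4.6]
-8 1151 [-13.7   0.1  13.3]
0 1373 [-15.3   0.4  14.7]
8 1012 [-13.9  -1.1  14.4]
16 77 [-8.5 -4.   1.9]
[0.521  0.0205] 160.7995865982183 6868 0.0008901908622339309
nest [ 0.5467 -0.0164] nest-tool mm [ 2.6 -0.8] toolx dir [0.82 0.57]
```

Call:
jog_arm:
  series:
    - [2.2,-0.7,0,0]
    - [0,0,-8,0]
    - [0,0,-8,0]
    - [0,0,-6,0]
    - [0,0,-4,0]
    - [0,0,-1.5,0]
    - [0,0,0,0]
    - [0,0,0,0]

```text
time: 20.43
tool_pos: [0.5466, -0.0162, 0.0684]
tool_rot: [-3.141, 0.0, 0.602]
force: [0.6, -0.7, -1.8]
finger_gap: 0.0308
gripper_force: 30.1
```

Call:
jog_arm:
  series:
    - [0,0,0,0]
    - [0,0,0,0]
    - [0,0,0,0]
    - [0,0,0,0]
  jaw: 0.1

```text
time: 20.77
tool_pos: [0.5467, -0.0163, 0.0686]
tool_rot: [3.142, -0.0, 0.602]
force: [-0.9, 0.2, 0.6]
finger_gap: 0.0468
gripper_force: 0.0
```

Call:
jog_arm:
  series:
    - [0,0,15,0]
    - [0,0,25,0]
    - [0,0,30,0]
    - [0,0,30,0]
    - [0,-20,30,0]
    - [-10,-30,10,-5]
    - [-10,-35,0,-5]
    - [-10,-35,0,-6]
    - [-10,-35,0,-6]
    - [-10,-30,0,-6]

```text
time: 21.6
tool_pos: [0.4961, -0.2033, 0.2088]
tool_rot: [3.141, -0.0, 0.108]
force: [0.4, -0.6, 0.6]
finger_gap: 0.0468
gripper_force: 0.0
```

Call:
jog_arm:
  series:
    - [-10,-25,0,-6]
    - [-10,-20,0,-6]
    - [-10,-20,0,-6]
    - [-10,-15,0,-6]
    - [-10,-10,0,-6]
    - [-8,0,0,-6]
    - [0,0,0,-6]
    - [0,0,0,-3]
    - [0,0,0,0]
    - [0,0,0,0]
  jaw: 0.4

```text
time: 22.43
tool_pos: [0.4387, -0.2913, 0.2086]
tool_rot: [3.142, -0.0, -0.67]
force: [-0.5, 0.2, -0.1]
finger_gap: 0.0593
gripper_force: 0.0
```

Run:
```python
from h import *
st();im,d=shot('wrist');P=cloud('wrist',d)
print(cap(P,im,(.436,-.3045),r=.04))
im,d=shot('top','t2.png');Q=cloud('top',d)
for g in [(.436,-.3045),(.5476,-.1803),(.433,-.1887)]:print(cap(Q,im,g,r=.03))
for g in [(.478,.035),(.546,-.0165)]:print(cap(Q,im,g,.066,.08,.03))
```

```text
{'time': 22.433, 'joint_pos': [-0.725, 0.317, -0.216, 1.038, -0.0, 3.087], 'tool_pos': [0.439, -0.291, 0.209], 'tool_rot': [3.142, -0.0, -0.67], 'force': [-0.523, 0.184, -0.122], 'finger_gap': 0.059, 'gripper_force': 0.0}
(array([ 0.4364, -0.3048,  0.0338,  0.4358, -0.3045,  0.0161]), array([74., 73., 75.]), 1102)
None
None
None
(array([0.4778, 0.035 , 0.0716, 0.4779, 0.035 , 0.016 ]), array([144., 137., 143.]), 167)
(array([ 0.5449, -0.0167,  0.0715,  0.545 , -0.016 ,  0.0164]), array([144., 137., 143.]), 159)
```

Call:
jog_arm:
  series:
    - [0,0,0,7]
    - [0,0,0,7]
    - [0,0,0,7]
    - [0,0,0,7]
    - [0,0,0,7]
    - [0,0,0,7]
    - [0,0,0,7]
    - [0,0,0,7]
    - [0,0,0,7]
    - [0,0,0,7]

```text
time: 23.37
tool_pos: [0.4388, -0.2912, 0.2085]
tool_rot: [-3.142, 0.0, 0.558]
force: [0.3, -0.3, -0.7]
finger_gap: 0.0597
gripper_force: 0.0
```

Call:
jog_arm:
  series:
    - [-1.5,-6,-10,7]
    - [-1.5,-7,-10,7]
    - [0,0,-10,7]
    - [0,0,-10,7]
    - [0,0,-10,7]
    - [0,0,-10,7]
    - [0,0,-10,7]
    - [0,0,-10,7]
    - [0,0,-10,7]
    - [0,0,-10,7]

```text
time: 24.2
tool_pos: [0.4358, -0.3042, 0.1081]
tool_rot: [3.142, 0.0, 1.779]
force: [0.1, 0.2, -0.6]
finger_gap: 0.0596
gripper_force: 0.0
```

Call:
jog_arm:
  series:
    - [0,0,-5,7]
    - [0,0,-5,7]
    - [0,0,-5,7]
    - [0,0,-5,7]
    - [0,0,0,7]
    - [0,0,0,6]
    - [0,0,0,0]
    - [0,0,0,0]

```text
time: 24.87
tool_pos: [0.4358, -0.3042, 0.0886]
tool_rot: [-3.142, 0.0, 2.485]
force: [-0.5, 0.8, 0.1]
finger_gap: 0.0595
gripper_force: 0.0
```

Run:
```python
from h import *
st();im,d=shot('wrist');P=cloud('wrist',d)
print(cap(P,im,(.436,-.3045),r=.04))
```

```text
{'time': 24.867, 'joint_pos': [-0.747, 0.444, -0.373, 0.753, -0.0, -0.09], 'tool_pos': [0.436, -0.304, 0.089], 'tool_rot': [-3.142, 0.0, 2.485], 'force': [-0.527, 0.776, 0.101], 'finger_gap': 0.06, 'gripper_force': 0.0}
(array([ 0.4347, -0.3036,  0.0339,  0.4355, -0.3045,  0.0162]), array([73., 73., 74.]), 2625)
```

Call:
jog_arm:
  series:
    - [0,0,-20,0]
    - [0,0,-18,0]
    - [0,0,-14,0]
    - [0,0,-6.5,0]
    - [0,0,0,0]
    - [0,0,0,0]

```text
time: 25.42
tool_pos: [0.4358, -0.3043, 0.0303]
tool_rot: [3.142, -0.0, 2.486]
force: [0.2, -0.7, 0.3]
finger_gap: 0.0597
gripper_force: 0.0
```

Call:
jog_arm:
  series:
    - [0,0,0,0]
    - [0,0,0,0]
    - [0,0,0,0]
    - [0,0,0,0]
    - [0,0,0,0]
  jaw: -1

```text
time: 25.83
tool_pos: [0.4362, -0.3047, 0.0311]
tool_rot: [-3.141, 0.002, 2.487]
force: [-0.5, 1.2, 5.7]
finger_gap: 0.0308
gripper_force: 29.3
```

Call:
jog_arm:
  series:
    - [0,0,10,0]
    - [0,0,25,0]
    - [0,0,30,0]
    - [0,0,30,0]
    - [0,0,25,0]
    - [5,25,0,0]
    - [6,32,0,0]
    - [6,32,0,0]
    - [6,32,0,0]
    - [6,32,0,0]

```text
time: 26.67
tool_pos: [0.4648, -0.15, 0.1512]
tool_rot: [3.141, 0.001, 2.486]
force: [0.7, -0.2, -1.2]
finger_gap: 0.0306
gripper_force: 30.0
```

Call:
jog_arm:
  series:
    - [6,32,0,0]
    - [6,32,0,0]
    - [6,32,0,0]
    - [6,25,0,0]
    - [4,14,-20,0]
    - [0,0,-22,0]
    - [0,0,-13,0]
    - [0,0,0,0]
    - [0,0,0,0]

```text
time: 27.42
tool_pos: [0.4924, -0.0162, 0.0955]
tool_rot: [-3.141, -0.001, 2.487]
force: [-0.1, 1.1, 0.2]
finger_gap: 0.0309
gripper_force: 30.0
```

```bash
python3 -c "
from h import *
compare(1)"
```

```text
{'time': 27.467, 'joint_pos': [-0.182, 0.373, -0.467, 0.73, -0.0, 0.473], 'tool_pos': [0.493, -0.016, 0.096], 'tool_rot': [3.141, 0.001, 2.487], 'force': [0.382, -0.333, -0.928], 'finger_gap': 0.031, 'gripper_force': 30.027}
-16 0 
-8 0 
0 30 [10.3 12.5 14.6]
8 70 [10.3 12.5 14.5]
16 0 
[0.5198 0.0206] 160.67580806504728 6370 0.0008202593162653198
nest [ 0.4925 -0.0152] nest-tool mm [-0.6  1.3] toolx dir [-0.79  0.61]
```

Run:
```python
from h import *
im,d=shot('wrist','w3.png');P=cloud('wrist',d)
x,y,z=state()['tool_pos'];m=(np.hypot(P[...,0]-x,P[...,1]-y)<.012)
h=np.histogram(P[m][:,2]-z,bins=np.arange(-.06,.03,.003));print([(round(b*1e3),int(n)) for n,b in zip(*h) if n])
compare(1,gz=.0335)
```

```text
[(-60, 405), (-57, 70), (0, 1418), (3, 1195)]
{'time': 27.567, 'joint_pos': [-0.182, 0.372, -0.467, 0.729, 0.0, 0.473], 'tool_pos': [0.494, -0.017, 0.096], 'tool_rot': [3.141, 0.002, 2.486], 'force': [-0.22, 0.29, -1.449], 'finger_gap': 0.031, 'gripper_force': 30.027}
-16 0 
-8 0 
0 0 
8 0 
16 0 
[0.5193 0.0208] 160.73253413118857 6202 0.0008333664311844652
nest [ 0.492 -0.015] nest-tool mm [-1.5  1.7] toolx dir [-0.79  0.61]
```

View pics/w3.png

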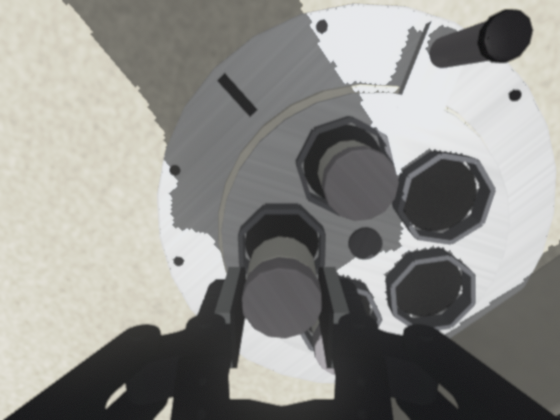

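```bash
python3 -c "
from h import *
compare(1,gz=.0311)"
```

```text
{'time': 27.617, 'joint_pos': [-0.182, 0.372, -0.467, 0.729, -0.0, 0.473], 'tool_pos': [0.494, -0.017, 0.096], 'tool_rot': [3.141, 0.002, 2.486], 'force': [0.648, 1.01, -0.426], 'finger_gap': 0.031, 'gripper_force': 30.027}
-16 186 [-6.9  2.   9.5]
-8 1068 [-12.5   2.1  14. ]
0 1417 [-14.1   1.8  16. ]
8 1254 [-13.    2.2  15.3]
16 384 [-8.8  1.5 10.9]
[0.5191 0.0209] 160.703147265465 6139 0.0008343153794545081
nest [ 0.4918 -0.0149] nest-tool mm [-1.7  1.8] toolx dir [-0.79  0.61]
```

Call:
jog_arm:
  series:
    - [-0.9,1.2,0,0]
    - [0,0,-8,0]
    - [0,0,-8,0]
    - [0,0,-6,0]
    - [0,0,-4,0]
    - [0,0,-1.5,0]
    - [0,0,0,0]
    - [0,0,0,0]

```text
time: 28.28
tool_pos: [0.4914, -0.0153, 0.0683]
tool_rot: [-3.141, 0.0, 2.487]
force: [-6.6, -0.0, 20.3]
finger_gap: 0.0307
gripper_force: 32.8
```

Call:
jog_arm:
  series:
    - [0,0,0,0]
    - [0,0,0,0]
    - [0,0,0,0]
    - [0,0,0,0]
  jaw: 0.1

```text
time: 28.62
tool_pos: [0.4917, -0.015, 0.0672]
tool_rot: [-3.141, -0.0, 2.487]
force: [-0.9, -0.4, 0.5]
finger_gap: 0.0466
gripper_force: 0.0
```

Call:
jog_arm:
  series:
    - [0,0,15,0]
    - [0,0,25,0]
    - [0,0,30,0]
    - [0,0,30,0]
    - [0,0,25,0]
    - [-15,-20,5,0]
    - [-15,-25,0,0]
    - [-10,-25,0,0]
    - [0,0,0,0]
    - [0,0,0,0]

```text
time: 29.45
tool_pos: [0.4515, -0.0859, 0.1975]
tool_rot: [3.141, 0.0, 2.485]
force: [-0.1, 0.9, -0.7]
finger_gap: 0.0472
gripper_force: 0.0
```

Run:
```python
from h import *
st()
im,d=shot('wrist','w4.png');P=cloud('wrist',d)
for g in [(.478,.035),(.546,-.0165),(.492,-.015)]:print(cap(P,im,g,.066,.08,.025))
m=(np.hypot(P[...,0]-.463,P[...,1]-.101)<.03)&(P[...,2]>.086)&(P[...,2]<.094);print(P[m].mean(0),m.sum())
print([(np.round(r['xyz'],4).tolist(),round(r['conf'],2)) for r in mark_of('wrist','jar0')])
im,d=shot('top');P=cloud('top',d)
for g in [(.478,.035),(.546,-.0165),(.492,-.015)]:print(cap(P,im,g,.066,.08,.025))
```

```text
{'time': 29.45, 'joint_pos': [-0.347, 0.203, -0.403, 0.965, 0.0, 0.31], 'tool_pos': [0.451, -0.086, 0.198], 'tool_rot': [3.141, 0.0, 2.485], 'force': [-0.085, 0.861, -0.735], 'finger_gap': 0.047, 'gripper_force': 0.0}
(array([0.4806, 0.036 , 0.0717, 0.4815, 0.0366, 0.0162]), array([124., 121., 124.]), 1825)
(array([ 0.5449, -0.0159,  0.0717,  0.5461, -0.0155,  0.0163]), array([120., 118., 120.]), 1424)
(array([ 0.4902, -0.0136,  0.0718,  0.491 , -0.0133,  0.0162]), array([129., 126., 128.]), 1579)
[0.46215052 0.10221538 0.08948311] 740
[([0.3249, -0.2626, -0.0007], 0.85), ([0.523, 0.0653, 0.0411], 0.75), ([0.4796, 0.0344, 0.0414], 0.7), ([0.352, -0.2025, -0.0016], 0.67), ([0.5468, -0.0123, 0.0354], 0.59), ([0.4916, -0.0178, 0.0371], 0.57)]
None
None
None
```

All three jars stand level in their nests: cap tops read 0.0717 against 0.072 expected. Next I'll grip the handle post.

Call:
jog_arm:
  series:
    - [1,25,0,-3]
    - [1,28,0,-3]
    - [1,30,0,-3]
    - [2,30,0,-3]
    - [2,30,0,-3]
    - [2,25,0,-2.4]
    - [2,20,0,0]
    - [0,0,-25,0]
    - [0,0,0,0]
    - [0,0,0,0]

```text
time: 30.43
tool_pos: [0.4616, 0.1036, 0.1718]
tool_rot: [-3.139, -0.002, 2.185]
force: [-0.3, 0.2, 0.2]
finger_gap: 0.047
gripper_force: 0.0
```

Run:
```python
from h import *
st()
im,d=shot('wrist');P=cloud('wrist',d)
m=(np.hypot(P[...,0]-.463,P[...,1]-.101)<.03)&(P[...,2]>.086)&(P[...,2]<.094);q=P[m];print(q.mean(0),m.sum(),cv2.minEnclosingCircle(q[:,:2].astype(np.float32)))
```

```text
{'time': 30.433, 'joint_pos': [0.066, 0.254, -0.409, 0.911, -0.0, 1.023], 'tool_pos': [0.462, 0.104, 0.172], 'tool_rot': [-3.139, -0.002, 2.185], 'force': [-0.302, 0.164, 0.221], 'finger_gap': 0.047, 'gripper_force': 0.0}
[0.46286512 0.10315342 0.09054175] 570 ((0.46342772245407104, 0.10241786390542984), 0.008599509485065937)
```

Call:
jog_arm:
  series:
    - [1.2,-1,-20,0]
    - [0,0,-25,0]
    - [0,0,-25,0]
    - [0,0,-20,0]
    - [0,0,-12,0]
    - [0,0,0,0]
    - [0,0,0,0]

```text
time: 31.07
tool_pos: [0.4643, 0.1016, 0.0711]
tool_rot: [-3.141, -0.0, 2.183]
force: [0.4, -1.0, 0.3]
finger_gap: 0.0467
gripper_force: 0.0
```

Call:
jog_arm:
  series:
    - [0,0,0,0]
    - [0,0,0,0]
    - [0,0,0,0]
    - [0,0,0,0]
    - [0,0,0,0]
  jaw: -1
  force: 30

```text
time: 31.48
tool_pos: [0.4638, 0.1013, 0.0717]
tool_rot: [-3.141, 0.001, 2.183]
force: [-4.2, -3.4, 11.7]
finger_gap: 0.0131
gripper_force: 29.1
```

Run:
```python
from h import *
st()
c=np.array([519.8,20.4]);t=np.array(state()['tool_pos'][:2])*1e3
a0=np.arctan2(*(t-c)[::-1]);print(np.degrees(a0),np.linalg.norm(t-c))
n=40;a=np.linspace(a0,np.radians(244.8),n+1)  # +4.4+60+180
P=100*np.c_[np.cos(a),np.sin(a)];D=np.diff(P,axis=0).round(1);y=round(float(np.degrees(a[1]-a[0])),1)
for i in range(0,n,10):print([[*map(float,r),0,y] for r in D[i:i+10]])
```

```text
{'time': 31.483, 'joint_pos': [0.062, 0.378, -0.543, 0.65, -0.002, 1.02], 'tool_pos': [0.464, 0.101, 0.072], 'tool_rot': [-3.141, 0.001, 2.183], 'force': [-4.214, -3.397, 11.749], 'finger_gap': 0.013, 'gripper_force': 29.113}
124.69340732367435 98.34702852808114
[[-4.2, -3.1, 0, 3.0], [-4.1, -3.3, 0, 3.0], [-3.9, -3.5, 0, 3.0], [-3.7, -3.7, 0, 3.0], [-3.5, -3.9, 0, 3.0], [-3.3, -4.1, 0, 3.0], [-3.1, -4.3, 0, 3.0], [-2.8, -4.4, 0, 3.0], [-2.6, -4.5, 0, 3.0], [-2.4, -4.7, 0, 3.0]]
[[-2.1, -4.8, 0, 3.0], [-1.9, -4.9, 0, 3.0], [-1.6, -5.0, 0, 3.0], [-1.3, -5.1, 0, 3.0], [-1.1, -5.1, 0, 3.0], [-0.8, -5.2, 0, 3.0], [-0.5, -5.2, 0, 3.0], [-0.3, -5.2, 0, 3.0], [0.0, -5.2, 0, 3.0], [0.3, -5.2, 0, 3.0]]
[[0.6, -5.2, 0, 3.0], [0.8, -5.2, 0, 3.0], [1.1, -5.1, 0, 3.0], [1.4, -5.1, 0, 3.0], [1.6, -5.0, 0, 3.0], [1.9, -4.9, 0, 3.0], [2.2, -4.8, 0, 3.0], [2.4, -4.7, 0, 3.0], [2.6, -4.5, 0, 3.0], [2.9, -4.4, 0, 3.0]]
[[3.1, -4.2, 0, 3.0], [3.3, -4.1, 0, 3.0], [3.5, -3.9, 0, 3.0], [3.7, -3.7, 0, 3.0], [3.9, -3.5, 0, 3.0], [4.1, -3.3, 0, 3.0], [4.3, -3.1, 0, 3.0], [4.4, -2.8, 0, 3.0], [4.6, -2.6, 0, 3.0], [4.7, -2.4, 0, 3.0]]
```

Call:
jog_arm:
  series:
    - [-4.2,-3.1,0,3.0]
    - [-4.1,-3.3,0,3.0]
    - [-3.9,-3.5,0,3.0]
    - [-3.7,-3.7,0,3.0]
    - [-3.5,-3.9,0,3.0]
    - [-3.3,-4.1,0,3.0]
    - [-3.1,-4.3,0,3.0]
    - [-2.8,-4.4,0,3.0]
    - [-2.6,-4.5,0,3.0]
    - [-2.4,-4.7,0,3.0]

```text
time: 32.32
tool_pos: [0.4312, 0.0629, 0.0718]
tool_rot: [3.14, 0.002, 2.71]
force: [-1.1, 2.5, 7.2]
finger_gap: 0.0132
gripper_force: 31.1
```

Call:
jog_arm:
  series:
    - [-2.1,-4.8,0,3.0]
    - [-1.9,-4.9,0,3.0]
    - [-1.6,-5.0,0,3.0]
    - [-1.3,-5.1,0,3.0]
    - [-1.1,-5.1,0,3.0]
    - [-0.8,-5.2,0,3.0]
    - [-0.5,-5.2,0,3.0]
    - [-0.3,-5.2,0,3.0]
    - [0.0,-5.2,0,3.0]
    - [0.3,-5.2,0,3.0]

```text
time: 33.15
tool_pos: [0.4216, 0.0116, 0.0717]
tool_rot: [3.141, 0.002, -3.05]
force: [-2.7, 9.0, 8.1]
finger_gap: 0.0129
gripper_force: 31.4
```

Call:
jog_arm:
  series:
    - [0.6,-5.2,0,3.0]
    - [0.8,-5.2,0,3.0]
    - [1.1,-5.1,0,3.0]
    - [1.4,-5.1,0,3.0]
    - [1.6,-5.0,0,3.0]
    - [1.9,-4.9,0,3.0]
    - [2.2,-4.8,0,3.0]
    - [2.4,-4.7,0,3.0]
    - [2.6,-4.5,0,3.0]
    - [2.9,-4.4,0,3.0]

```text
time: 33.98
tool_pos: [0.4393, -0.0368, 0.0716]
tool_rot: [3.141, 0.002, -2.526]
force: [-4.3, 15.3, 14.1]
finger_gap: 0.0127
gripper_force: 32.0
```

Call:
jog_arm:
  series:
    - [3.1,-4.2,0,3.0]
    - [3.3,-4.1,0,3.0]
    - [3.5,-3.9,0,3.0]
    - [3.7,-3.7,0,3.0]
    - [3.9,-3.5,0,3.0]
    - [4.1,-3.3,0,3.0]
    - [4.3,-3.1,0,3.0]
    - [4.4,-2.8,0,3.0]
    - [4.6,-2.6,0,3.0]
    - [4.7,-2.4,0,3.0]

```text
time: 34.82
tool_pos: [0.4787, -0.0692, 0.0715]
tool_rot: [3.141, 0.004, -2.002]
force: [-11.4, 16.7, 19.6]
finger_gap: 0.0127
gripper_force: 32.8
```

Call:
jog_arm:
  series:
    - [0,0,0,0]
    - [0,0,0,0]
    - [0,0,0,0]
    - [0,0,0,0]

```text
time: 35.15
tool_pos: [0.4782, -0.0688, 0.0716]
tool_rot: [3.141, 0.004, -2.004]
force: [-2.7, 11.8, 10.9]
finger_gap: 0.0129
gripper_force: 31.5
```

Call:
jog_arm:
  series:
    - [0,0,0,0]
    - [0,0,0,0]
    - [0,0,0,0]
    - [0,0,0,0]
    - [0,0,15,0]
    - [0,0,25,0]
    - [0,0,35,0]
    - [0,0,35,0]
    - [0,0,35,0]
    - [0,0,35,0]
  jaw: 0

```text
time: 35.98
tool_pos: [0.4779, -0.0711, 0.2524]
tool_rot: [-3.141, -0.0, -2.006]
force: [1.9, -0.0, 0.2]
finger_gap: 0.0426
gripper_force: 0.0
```

Call:
jog_arm:
  series:
    - [-5,-20,10,-7]
    - [-5,-25,10,-7]
    - [-5,-25,10,-7]
    - [-5,-25,10,-7]
    - [0,-25,0,-7]
    - [0,-25,0,-7]
    - [0,0,0,-7]
    - [0,0,0,-7]
    - [0,0,0,0]
    - [0,0,0,0]

```text
time: 36.82
tool_pos: [0.4581, -0.2161, 0.2905]
tool_rot: [3.142, -0.0, -2.979]
force: [-0.6, 0.2, -0.1]
finger_gap: 0.0431
gripper_force: 0.0
```

Run:
```python
from h import *
st()
for cam in('top','side'):
    im,d=shot(cam,cam+'5.png')
    print([(np.round(r['xyz'],4).tolist(),round(r['conf'],2)) for r in mark_of(cam,'swivel_handle')+mark_of(cam,'cover_bar')+mark_of(cam,'jar0')])
a=cv2.imread('pics/top5.png')[120:330,130:400];b=cv2.imread('pics/side5.png')[100:380,130:460]
cv2.imwrite('pics/c5.png',np.hstack([cv2.resize(a,(400,340)),cv2.resize(b,(400,340))]))
```

```text
{'time': 36.817, 'joint_pos': [-0.585, 0.234, -0.11, 1.227, -0.0, -0.747], 'tool_pos': [0.458, -0.216, 0.291], 'tool_rot': [3.142, -0.0, -2.979], 'force': [-0.625, 0.206, -0.101], 'finger_gap': 0.043, 'gripper_force': 0.0}
[([0.6958, 0.0355, 0.2716], 0.64), ([0.5624, 0.0124, 0.0398], 0.76), ([0.5291, -0.0238, 0.032], 0.61), ([0.5416, 0.0634, 0.0414], 0.5)]
[([0.4771, -0.0681, 0.0805], 0.85), ([0.5246, -0.0192, 0.0361], 0.65), ([0.6971, 0.0371, 0.2733], 0.67), ([0.5189, 0.0211, -0.0001], 0.35), ([0.3239, -0.2597, 0.002], 0.98), ([0.5616, 0.0133, 0.036], 0.67), ([0.5398, 0.0596, 0.0409], 0.64), ([0.3537, -0.205, -0.0016], 0.64), ([0.5103, -0.2663, 0.0], 0.64), ([0.5241, -0.0181, 0.0371], 0.58)]
```

View pics/c5.png

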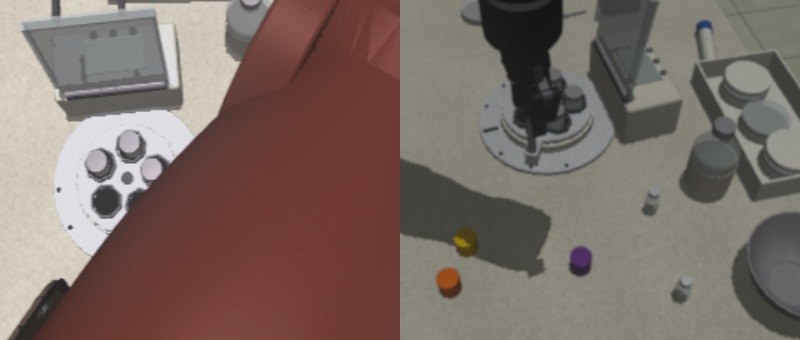

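The handle is two clicks past the mark, at 244.4° in world angle, and the jars stand level. The cover is still up. I'll go back to the bar pose where I let it go: (0.6958, 0.0303, 0.2693).

Call:
jog_arm:
  series:
    - [12.8,13.8,5.5,-7]
    - [12.8,13.8,5.5,-7]
    - [12.8,13.8,5.5,-7]
    - [12.8,13.8,5.5,-7]
    - [12.8,13.8,5.5,-7]
    - [12.8,13.8,5.5,-7]
    - [12.8,13.8,5.5,-7]
    - [12.8,13.8,5.5,-7]
    - [12.8,13.8,5.5,-7]
    - [12.8,13.8,5.5,-7]
  jaw: -0.4

```text
time: 38.05
tool_pos: [0.5867, -0.0771, 0.3458]
tool_rot: [-3.142, -0.0, 2.073]
force: [-0.0, -0.4, 0.0]
finger_gap: 0.0256
gripper_force: 0.0
```

Call:
jog_arm:
  series:
    - [20,20,0,-5]
    - [20,20,0,-5]
    - [20,20,0,-5]
    - [20,20,0,-5]
    - [20,20,0,-5]
    - [10,8,0,0]
    - [0,0,0,0]
    - [0,0,0,0]

```text
time: 38.72
tool_pos: [0.6964, 0.0305, 0.3447]
tool_rot: [-3.141, 0.0, 1.644]
force: [0.8, -0.2, -0.5]
finger_gap: 0.0256
gripper_force: 0.0
```

Run:
```python
from h import *
st()
im,d=shot('wrist','w6.png');P=cloud('wrist',d)
print([(np.round(r['xyz'],4).tolist(),round(r['conf'],2)) for r in mark_of('wrist','cover_bar')])
m=(abs(P[...,0]-.695)<.012)&(abs(P[...,1]-.03)<.03)&(P[...,2]>.255)&(P[...,2]<.29);q=P[m];print(m.sum(),q.mean(0),np.percentile(q,[1,99],axis=0))
```

```text
{'time': 38.717, 'joint_pos': [-0.061, 0.654, 0.685, 1.603, -0.0, 1.437], 'tool_pos': [0.696, 0.031, 0.345], 'tool_rot': [-3.141, 0.0, 1.644], 'force': [0.764, -0.19, -0.514], 'finger_gap': 0.026, 'gripper_force': 0.0}
[([0.6969, 0.0317, 0.2729], 0.93), ([0.5228, -0.0189, 0.0409], 0.46)]
2019 [0.69391947 0.03121419 0.27689476] [[6.86467610e-01 5.43822378e-04 2.72691559e-01]
 [7.01319663e-01 5.94372568e-02 2.79146283e-01]]
```

View pics/w6.png

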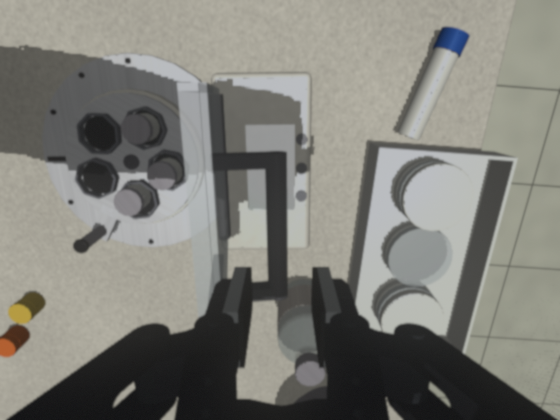

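The bar is in view at (277,220), between the finger lines, and the handle post is at (82,244). I'll descend and grip.

Call:
jog_arm:
  series:
    - [-1,0,-15,0]
    - [0,0,-18,0]
    - [0,0,-16,0]
    - [0,0,-12,0]
    - [0,0,-8,0]
    - [0,0,-5,0]
    - [0,0,0,0]
    - [0,0,0,0]

```text
time: 39.48
tool_pos: [0.6952, 0.0297, 0.2723]
tool_rot: [3.141, 0.0, 1.642]
force: [-0.1, -0.2, 0.8]
finger_gap: 0.0257
gripper_force: 0.0
```

Call:
jog_arm:
  series:
    - [0,0,0,0]
    - [0,0,0,0]
    - [0,0,0,0]
    - [0,0,0,0]
    - [0,0,0,0]
  jaw: -1
  force: 40

```text
time: 39.9
tool_pos: [0.6938, 0.0298, 0.2727]
tool_rot: [-3.14, 0.001, 1.642]
force: [-8.7, -1.5, 4.9]
finger_gap: 0.0104
gripper_force: 39.6
```

Run:
```python
from h import *
st()
a0=np.arctan2(38,180);R=184;c,s=np.cos(.077),np.sin(.077)
n=60;th=np.linspace(1.70,0,n+1)
x=-R*np.cos(a0+th);z=R*np.sin(a0+th);P=np.c_[x*c,x*s,z];P-=P[0]
D=np.diff(P.round(1),axis=0).round(1)
for i in range(0,n,10):print([[*map(float,r),0] for r in D[i:i+10]],P[i+10].round(1))
```

```text
{'time': 39.9, 'joint_pos': [-0.062, 0.633, 0.461, 1.401, -0.001, 1.437], 'tool_pos': [0.694, 0.03, 0.273], 'tool_rot': [-3.14, 0.001, 1.642], 'force': [-8.717, -1.516, 4.907], 'finger_gap': 0.01, 'gripper_force': 39.561}
[[-4.9, -0.4, 1.7, 0], [-5.0, -0.4, 1.5, 0], [-5.0, -0.4, 1.3, 0], [-5.1, -0.3, 1.3, 0], [-5.1, -0.4, 1.1, 0], [-5.1, -0.4, 0.9, 0], [-5.1, -0.4, 0.8, 0], [-5.2, -0.4, 0.6, 0], [-5.1, -0.4, 0.5, 0], [-5.2, -0.4, 0.4, 0]] [-50.8  -3.9  10.1]
[[-5.2, -0.4, 0.2, 0], [-5.2, -0.4, 0.1, 0], [-5.2, -0.4, -0.1, 0], [-5.2, -0.4, -0.3, 0], [-5.2, -0.4, -0.3, 0], [-5.2, -0.4, -0.6, 0], [-5.1, -0.4, -0.6, 0], [-5.1, -0.4, -0.9, 0], [-5.1, -0.4, -0.9, 0], [-5.1, -0.4, -1.2, 0]] [-102.4   -7.9    5.5]
[[-5.1, -0.4, -1.2, 0], [-5.0, -0.4, -1.4, 0], [-4.9, -0.4, -1.6, 0], [-5.0, -0.3, -1.6, 0], [-4.8, -0.4, -1.9, 0], [-4.8, -0.4, -1.9, 0], [-4.8, -0.4, -2.1, 0], [-4.7, -0.3, -2.2, 0], [-4.6, -0.4, -2.4, 0], [-4.6, -0.3, -2.5, 0]] [-150.7  -11.6  -13.3]
[[-4.5, -0.4, -2.6, 0], [-4.4, -0.3, -2.8, 0], [-4.3, -0.3, -2.8, 0], [-4.3, -0.4, -3.0, 0], [-4.2, -0.3, -3.1, 0], [-4.1, -0.3, -3.3, 0], [-3.9, -0.3, -3.3, 0], [-3.9, -0.3, -3.5, 0], [-3.8, -0.3, -3.5, 0], [-3.7, -0.3, -3.7, 0]] [-191.8  -14.8  -44.9]
[[-3.6, -0.3, -3.8, 0], [-3.5, -0.2, -3.9, 0], [-3.3, -0.3, -4.0, 0], [-3.3, -0.3, -4.0, 0], [-3.1, -0.2, -4.2, 0], [-3.0, -0.2, -4.2, 0], [-2.9, -0.3, -4.4, 0], [-2.8, -0.2, -4.4, 0], [-2.6, -0.2, -4.5, 0], [-2.6, -0.2, -4.5, 0]] [-222.5  -17.2  -86.8]
[[-2.3, -0.1, -4.6, 0], [-2.3, -0.2, -4.7, 0], [-2.1, -0.2, -4.8, 0], [-2.0, -0.1, -4.8, 0], [-1.9, -0.2, -4.9, 0], [-1.7, -0.1, -4.9, 0], [-1.5, -0.1, -5.0, 0], [-1.5, -0.1, -5.0, 0], [-1.3, -0.1, -5.0, 0], [-1.1, -0.1, -5.1, 0]] [-240.2  -18.5 -135.6]
```

Call:
jog_arm:
  series:
    - [-4.9,-0.4,1.7,0]
    - [-5.0,-0.4,1.5,0]
    - [-5.0,-0.4,1.3,0]
    - [-5.1,-0.3,1.3,0]
    - [-5.1,-0.4,1.1,0]
    - [-5.1,-0.4,0.9,0]
    - [-5.1,-0.4,0.8,0]
    - [-5.2,-0.4,0.6,0]
    - [-5.1,-0.4,0.5,0]
    - [-5.2,-0.4,0.4,0]

```text
time: 40.73
tool_pos: [0.6441, 0.0257, 0.2823]
tool_rot: [3.141, 0.001, 1.642]
force: [1.6, -3.3, 6.7]
finger_gap: 0.0104
gripper_force: 41.6
```

Call:
jog_arm:
  series:
    - [-5.2,-0.4,0.2,0]
    - [-5.2,-0.4,0.1,0]
    - [-5.2,-0.4,-0.1,0]
    - [-5.2,-0.4,-0.3,0]
    - [-5.2,-0.4,-0.3,0]
    - [-5.2,-0.4,-0.6,0]
    - [-5.1,-0.4,-0.6,0]
    - [-5.1,-0.4,-0.9,0]
    - [-5.1,-0.4,-0.9,0]
    - [-5.1,-0.4,-1.2,0]

```text
time: 41.57
tool_pos: [0.5919, 0.0215, 0.2768]
tool_rot: [-3.141, 0.001, 1.642]
force: [0.4, -5.3, 3.3]
finger_gap: 0.0104
gripper_force: 42.5
```

Call:
jog_arm:
  series:
    - [-5.1,-0.4,-1.2,0]
    - [-5.0,-0.4,-1.4,0]
    - [-4.9,-0.4,-1.6,0]
    - [-5.0,-0.3,-1.6,0]
    - [-4.8,-0.4,-1.9,0]
    - [-4.8,-0.4,-1.9,0]
    - [-4.8,-0.4,-2.1,0]
    - [-4.7,-0.3,-2.2,0]
    - [-4.6,-0.4,-2.4,0]
    - [-4.6,-0.3,-2.5,0]

```text
time: 42.4
tool_pos: [0.5433, 0.0179, 0.2579]
tool_rot: [-3.14, 0.001, 1.642]
force: [-0.7, -6.4, 2.0]
finger_gap: 0.0105
gripper_force: 42.1
```

Call:
jog_arm:
  series:
    - [-4.5,-0.4,-2.6,0]
    - [-4.4,-0.3,-2.8,0]
    - [-4.3,-0.3,-2.8,0]
    - [-4.3,-0.4,-3.0,0]
    - [-4.2,-0.3,-3.1,0]
    - [-4.1,-0.3,-3.3,0]
    - [-3.9,-0.3,-3.3,0]
    - [-3.9,-0.3,-3.5,0]
    - [-3.8,-0.3,-3.5,0]
    - [-3.7,-0.3,-3.7,0]

```text
time: 43.23
tool_pos: [0.5024, 0.015, 0.2262]
tool_rot: [-3.141, 0.0, 1.642]
force: [-0.0, -5.2, 0.7]
finger_gap: 0.0103
gripper_force: 42.7
```

Call:
jog_arm:
  series:
    - [-3.6,-0.3,-3.8,0]
    - [-3.5,-0.2,-3.9,0]
    - [-3.3,-0.3,-4.0,0]
    - [-3.3,-0.3,-4.0,0]
    - [-3.1,-0.2,-4.2,0]
    - [-3.0,-0.2,-4.2,0]
    - [-2.9,-0.3,-4.4,0]
    - [-2.8,-0.2,-4.4,0]
    - [-2.6,-0.2,-4.5,0]
    - [-2.6,-0.2,-4.5,0]

```text
time: 44.07
tool_pos: [0.4718, 0.0127, 0.1842]
tool_rot: [-3.141, 0.0, 1.642]
force: [1.2, -3.2, -0.6]
finger_gap: 0.0103
gripper_force: 43.1
```

Call:
jog_arm:
  series:
    - [-2.3,-0.1,-4.6,0]
    - [-2.3,-0.2,-4.7,0]
    - [-2.1,-0.2,-4.8,0]
    - [-2.0,-0.1,-4.8,0]
    - [-1.9,-0.2,-4.9,0]
    - [-1.0,0,-3,0]
    - [-1.0,-0.1,-3,0]
    - [-0.8,-0.1,-3,0]
    - [-0.8,0,-3,0]
    - [-0.8,-0.1,-3,0]

```text
time: 44.9
tool_pos: [0.4564, 0.0117, 0.1453]
tool_rot: [-3.14, 0.0, 1.642]
force: [-2.4, -5.2, 0.9]
finger_gap: 0.0103
gripper_force: 43.9
```

Call:
jog_arm:
  series:
    - [-0.5,0,-2,0]
    - [-0.5,0,-2,0]
    - [-0.4,0,-1.5,0]
    - [-0.3,0,-1.2,0]
    - [-0.2,0,-1,0]
    - [-0.2,0,-1,0]
    - [0,0,-1,0]
    - [0,0,0,0]
    - [0,0,0,0]

```text
time: 45.65
tool_pos: [0.4541, 0.0114, 0.1356]
tool_rot: [-3.139, 0.001, 1.642]
force: [-1.7, -6.9, -0.2]
finger_gap: 0.0103
gripper_force: 44.0
```

Call:
jog_arm:
  series:
    - [0,0,-0.7,0]
    - [0,0,-0.7,0]
    - [0,0,-0.7,0]
    - [0,0,0,0]
    - [0,0,0,0]

```text
time: 46.07
tool_pos: [0.4536, 0.0114, 0.1334]
tool_rot: [-3.138, 0.001, 1.642]
force: [-3.9, -7.3, -1.1]
finger_gap: 0.0105
gripper_force: 44.2
```

Run:
```python
from h import *
st()
im,d=shot('wrist');P=cloud('wrist',d)
# cover sheet heights between front and hinge, as signed tilt
for x in (.48,.52,.56,.60):
    for y in (-.03,.06):
        m=(abs(P[...,0]-x)<.01)&(abs(P[...,1]-y)<.01)&(P[...,2]>.09); print(x,y,m.sum(),np.median(P[m][:,2]).round(4) if m.any() else '')
```

```text
{'time': 46.067, 'joint_pos': [-0.135, 0.263, -0.514, 0.798, -0.001, 1.364], 'tool_pos': [0.454, 0.011, 0.133], 'tool_rot': [-3.138, 0.001, 1.642], 'force': [-3.881, -7.322, -1.058], 'finger_gap': 0.01, 'gripper_force': 44.235}
0.48 -0.03 0 
0.48 0.06 2061 0.1021
0.52 -0.03 54 0.1022
0.52 0.06 2018 0.1021
0.56 -0.03 1212 0.1022
0.56 0.06 1998 0.1021
0.6 -0.03 708 0.1022
0.6 0.06 0
```

Call:
jog_arm:
  series:
    - [0,0,-0.7,0]
    - [0,0,-0.7,0]
    - [0,0,-0.6,0]
    - [0,0,0,0]
    - [0,0,0,0]

```text
time: 46.53
tool_pos: [0.4536, 0.0114, 0.133]
tool_rot: [-3.139, 0.001, 1.642]
force: [-11.9, -7.3, 25.0]
finger_gap: 0.0102
gripper_force: 46.8
```

Call:
jog_arm:
  series:
    - [0,0,0.6,0]
    - [0,0,0.6,0]
    - [0,0,0,0]

```text
time: 46.78
tool_pos: [0.4536, 0.0114, 0.1332]
tool_rot: [-3.138, 0.001, 1.642]
force: [-6.9, -7.2, 8.9]
finger_gap: 0.0104
gripper_force: 45.3
```

Call:
jog_arm:
  series:
    - [0,0,0,0]
    - [0,0,0,0]
    - [0,0,0,0]
    - [0,0,0,0]
    - [0,0,6,0]
    - [0,0,15,0]
    - [0,0,25,0]
    - [0,0,30,0]
    - [0,0,30,0]
    - [0,0,30,0]
  jaw: 0

```text
time: 47.62
tool_pos: [0.4552, 0.0119, 0.2712]
tool_rot: [3.142, -0.0, 1.642]
force: [0.6, 0.0, -0.8]
finger_gap: 0.0427
gripper_force: 0.0
```

Call:
jog_arm:
  series:
    - [-5,-30,0,0]
    - [-10,-35,0,0]
    - [-10,-35,0,0]
    - [-10,-35,0,0]
    - [-10,-35,0,0]
    - [-10,-35,0,0]
    - [-10,-35,0,0]
    - [-10,-35,0,0]
    - [-10,-35,0,0]
    - [-10,-30,0,0]

```text
time: 48.45
tool_pos: [0.3598, -0.3304, 0.2698]
tool_rot: [3.141, 0.001, 1.642]
force: [0.9, -0.2, -0.6]
finger_gap: 0.0428
gripper_force: 0.0
```

Call:
jog_arm:
  series:
    - [-10,-35,0,0]
    - [-10,-35,0,0]
    - [-10,-35,0,0]
    - [-10,-35,0,0]
    - [-10,-30,0,0]
    - [0,0,0,0]
    - [0,0,0,0]
    - [0,0,0,0]

```text
time: 49.12
tool_pos: [0.3106, -0.4977, 0.2693]
tool_rot: [3.141, -0.001, 1.642]
force: [0.2, 0.4, -0.3]
finger_gap: 0.0426
gripper_force: 0.0
```

Run:
```python
from h import *
st()
for cam in('top','side'):
    im,d=shot(cam,cam+'9.png');P=cloud(cam,d)
    for t in('swivel_handle','cover_bar','jar0','bottle'):print(cam,t,[(np.round(r['xyz'],4).tolist(),round(r['conf'],2)) for r in mark_of(cam,t)])
a=cv2.imread('pics/top9.png')[120:330,130:400];b=cv2.imread('pics/side9.png')[100:380,130:460]
cv2.imwrite('pics/c9.png',np.hstack([cv2.resize(a,(400,340)),cv2.resize(b,(400,340))]))
```

```text
{'time': 49.117, 'joint_pos': [-1.138, 0.4, 0.069, 1.241, 0.0, 0.362], 'tool_pos': [0.311, -0.498, 0.269], 'tool_rot': [3.141, -0.001, 1.642], 'force': [0.245, 0.39, -0.298], 'finger_gap': 0.043, 'gripper_force': 0.0}
top swivel_handle [([0.4787, -0.0725, 0.076], 0.68)]
top cover_bar [([0.4536, 0.014, 0.1363], 0.67)]
top jar0 [([0.3254, -0.2627, 0.0015], 0.74), ([0.3551, -0.2063, -0.0021], 0.73), ([0.5062, -0.2689, -0.0035], 0.73)]
top bottle [([0.7388, -0.1737, 0.002], 0.87)]
side swivel_handle [([0.475, -0.0678, 0.0786], 0.62)]
side cover_bar [([0.4563, 0.0153, 0.1345], 0.96)]
side jar0 [([0.3237, -0.2603, 0.0037], 0.88), ([0.5115, -0.2662, 0.0003], 0.84), ([0.5238, -0.0189, 0.0335], 0.4)]
side bottle [([0.7417, -0.1697, -0.0054], 0.82)]
```

View pics/c9.png

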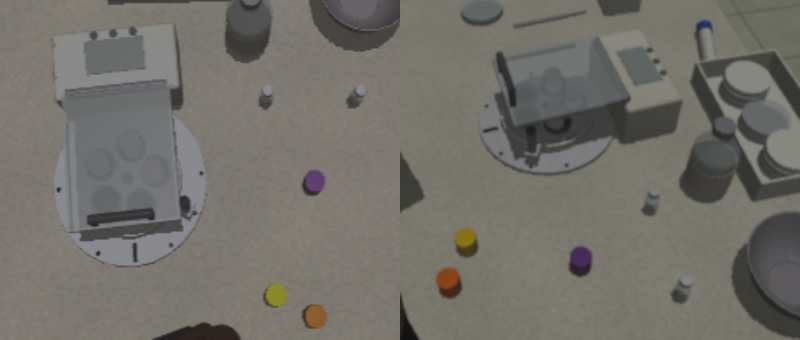

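The cover is closed, with the bar at 136 mm, and all three jars are under it. The handle, at crop pixel (185,203), is by the second anticlockwise pip. The bottle is standing and no jars are left on the bench.

```bash
python3 -c "
from h import *
print(finish_job())"
```

```text
the job is handed in; nothing more can be done
None
```

The job is handed in after 49 s of robot time: three jars are upright in their nests, the plate is two clicks anticlockwise past the index mark, the cover is lowered gently and closed, and the bottle still stands; no verdict came back.

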